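# Seat an ankle fitting in the bonding jig

### The job

Lay the finned straightedge flat on the jig plate, flush along the long fence with its end within 20 mm of the short fence, and let go of it. Then set the ankle fitting down flat on the plate and press it into the corner with one long side flush against the straightedge and one short side flush against the short fence, and finish still holding it there, pushed firmly against both at once. Leave the other things on the bench where they are.

Things in the scene. Friction and masses are not known exactly. Their poses are not given: they have to be found in the camera images.
- jig: the corner jig, bolted to the bench (it does not move): a flat steel plate 160 (its x) x 240 (its y) x 12 mm thick, carrying two low fences at right angles. Origin at the centre of the plate's underside, on the bench; z up. Its +x points away from the robot, its +y to the robot's left, give or take 17 degrees; position differs from job to job
- corner (a point): the inside corner of the jig, where the inner faces of the two fences would meet, at the level of the plate's top face (12 mm above the bench); 60 mm along +x and 100 mm along +y from the jig's origin. Axes as the jig's. The faces of plate, fences, straightedge bar and flange are ground smooth and slide on one another (friction about 0.2), the grips do not. A push of 8 to 13 N against each face at once is firm
- long_fence: the jig's long fence: a dark steel bar 20 x 240 mm on the far (+x) edge of the plate, running along the jig's y over the plate's whole length, its top 10 mm above the plate (22 mm above the bench). Its inner face, facing -x, passes through the corner. Fixed; its origin is the jig's origin
- short_fence: the jig's short fence: a dark steel bar 140 x 20 mm on the left (+y) edge of the plate, running along the jig's x up to the long fence, its top 10 mm above the plate. Its inner face, facing -y, passes through the corner. Fixed; its origin is the jig's origin
- straightedge: loose aluminium straightedge, about 0.24 kg: a flat bar 30 (x) x 160 (y) x 10 mm thick with a central upright grip fin on top, 14 mm thick (x), 70 mm long (y), from 10 to 50 mm above its underside. Origin at the centre of its underside; x across, y along it, z up. Symmetric end for end. Starts lying on the bench on one side of the jig, roughly along the robot's y
- fitting: loose aluminium mannequin ankle fitting, about 0.28 kg: a flange 50 (x) x 70 (y) x 20 mm thick with a central upright block on top, 30 (x) x 40 (y) mm, from 20 to 55 mm above its underside. Origin at the centre of its underside; z up. Symmetric, may be turned half round. Starts flange down on the bench on the other side of the jig, its long side roughly along the robot's y
- tin: bystander: filler tin, 84 mm across, 70 mm tall; origin at the centre of its underside
- bowl: bystander: red plastic mixing bowl, 120 mm across, 50 mm tall; origin at the centre of its underside
- spatula: bystander: spatula, 200 mm long; origin at its middle, on the bench
- brush: bystander: brush, 180 mm long; origin at its middle, on the bench
- offcut: bystander: plain aluminium offcut block, 60 x 45 x 22 mm, without any upright; origin at the centre of its underside
- flat_bar: bystander: plain steel flat bar, 30 x 150 x 10 mm, without a grip; origin at the centre of its underside
- tape: bystander: ring of paper tape, 72 mm across, 22 mm tall; origin at the centre of its underside

How it is judged:
On the way:
1. the straightedge lies flat on the plate, flush along the long fence near the short one, let go, with the fitting not yet in the corner (x of straightedge in the frame of corner between -0.018 and -0.012 m and y of straightedge in the frame of corner between -0.12 and -0.075 m and z of straightedge in the frame of corner below 0.003 m and angle between the y axis of straightedge and the y axis of corner, either way round below 0.025 rad and angle between straightedge's own z axis and vertical below 0.05 rad and contact force between each of the arm, the fingers and straightedge below 0.1 N and linear speed of straightedge below 0.01 m/s and horizontal distance between fitting and straightedge above 0.06 m), for 0.2 s.
At the end, for the whole second after the job is handed in: Straightedge flat on the plate, untouched, flush (3 mm, 1.4 deg) and over 1 N on the long fence, near end within 40 mm of the short one. Fitting flat on the plate (4 mm), square (1.4 deg), over 1 N on both straightedge and short fence, still, with the fingers holding or pushing it (x of straightedge in the frame of corner between -0.018 and -0.012 m and y of straightedge in the frame of corner between -0.12 and -0.075 m and z of straightedge in the frame of corner below 0.003 m and angle between the y axis of each of straightedge, fitting and the y axis of corner, either way round below 0.025 rad and angle between each of straightedge, fitting's own z axis and vertical below 0.05 rad and contact force between straightedge and long_fence above 1 N and contact force between fitting and straightedge above 1 N and contact force between fitting and short_fence above 1 N and contact force between fitting and the fingers above 1 N and z of fitting in the frame of corner between -0.003 and 0.004 m and x of fitting in the frame of corner between -0.0595 and -0.051 m and y of fitting in the frame of corner between -0.038 and -0.031 m and linear speed of fitting below 0.01 m/s and contact force between each of the arm, the fingers and straightedge below 0.5 N); the arm keeps its last pose, push and grip.
It fails at once if a bystander is shifted by more than 25 mm (distance of any of tin, bowl, spatula, brush, offcut, flat_bar, tape from where it was at the start of the episode above 0.025 m).
It also fails if it takes over 61 s, if anything falls off the work surface, if the arm or the gripper's body presses on something with over 40 N, if the wrist force passes 120 N, or if a joint passes its speed limit or range.

### The arm

A 7-joint arm with a two-finger parallel gripper is mounted at the origin on the work surface. World frame = base frame: x ahead of the robot, y to its left, z up, the work surface at z = 0. Lengths are in m, angles in rad, forces in N, time in s.
With the tool pointing down it reaches from about 0.425 to 1.025 m from the base axis. Payload 3.6 kg.
Tool frame: the origin (TCP) lies at the very end of the fingers, on their centre line; the grasp point (between the pads) lies 19 mm behind it; z points along the fingers, y is the line along which they close (so a half turn about z gives the same grasp; the last joint's range is limited). The gripper opens to 85 mm and grips with 20 to 120 N. Pads are 22 mm wide; open, the fingers measure 114 mm over their backs; the gripper's body (76 mm by 85 mm) begins 54 mm behind the grasp point. The pads swing forward as they close: fully open they stand 13 mm farther back than shut.
Start: joints at [-0.093, 0.591, 0.048, 1.609, -0.033, 0.943, -0.034], TCP at [0.725, 0, 0.231] pointing down, gripper open.
Joint ranges: [-2.69, 2.69], [-0.47, 2.24], [-1.27, 1.36], [0.19, 2.51], [-1.53, 4.68], [0.08, 2.07], [-3.09, 3.09]. Speed limits (rad/s): [2.57, 2.57, 3.14, 3.14, 3.14, 3.14, 3.14].

### API

Orientations are given as a 3x3 rotation matrix whose columns are the frame's x, y, z axes.
In Python, from bench import env gives the robot as it stands.
- The arm moves only by the shell command python3 -m jog 'ROWS'. ROWS is JSON, a list that holds one entry, the list of rows, each a list of 7 numbers: the turn, a rotation vector about the world's x, y, z in degrees, then the shift along the world's x, y, z in cm, then the opening, from -1 (shut) to 1 (fully open). A call has 1 to 8 rows; each row is the pose to reach, as a shift and turn from the pose commanded when the call began; what a row does not reach only later rows make up. A row lasts 1/10 s, in which the tool goes at most 50 mm and 8.59 degrees, less where a joint would pass 70% of its speed; a pose out of reach is approached as far as the arm can. A call with a gripper value outside its range is refused whole. The fingers move at their own pace and stop on an object; the grip force is fixed at half the most. Time passes only in rows, so rows that repeat a pose let the fingers close. It gives the time, the measured TCP pose, the force, the opening and the grip force at its end, in the units of the state.
- env.state(): the state, without advancing time (a new reading comes with each control period).
- env.camera(name): name is "scene" or "side" or "wrist"; returns a dict with "image" (420x560x3 uint8, red, green, blue), "range_z" (420x560 float32, m along the optical axis (not along the pixel's ray), 0 where there is no reading), "intrinsics" (3x3 intrinsics, pixels), "k1" (the pictures are not rectified: a ray, as slopes to the right and down, at radius r is drawn at 1 + k1 r^2 times it, then the intrinsics apply), "rvec" (rotation vector, rad) and "tvec" (3), from world to camera coordinates, as OpenCV has them; the wrist camera has in their place "tool_from_camera" (4x4, takes a point from camera to tool coordinates, whose origin is the TCP and whose axes are the flange's). Camera axes: x right, y down, z forward; pixel columns grow to the right and rows downward; lengths in m; the calibration is good to about 2 mm. A picture is of the moment at which its call begins: read the wrist's pose just before it.
- env.hand_in(): hands the job in; it is judged then, once.
The state is a dict: "time": time; "joint_positions": joint angles; "qd": joint speeds; "effort": joint torques, N m; "eef_pos": TCP position; "ee_rot": TCP orientation; "ft_force": force on the tool from outside, world axes, zero at the start; "wrist_torque": the same for the moment, N m; "gripper_width": opening from 0.0 (shut) to 1.0 (fully open); "grip_force": force on a finger pad.
Only numpy, scipy, OpenCV 4.12 (cv2) and the standard library are available. Lean on these libraries where they do the work, as an engineer would, in place of code of your own. Each camera call takes 0.05 s, during which the arm holds its last target. There are 200 camera calls.

## Working session

There is one attempt and no reset: what is moved stays moved. The work goes in short steps, Python scripts to look and compute and a shell command to move; the robot and the scene stay as the last step left them, time stands still between calls to the robot, and variables do not carry over. Pictures are saved under pics/ and viewed, at most 10 in all, crops included, and the job is handed in when it is done.

```bash
ls; mkdir -p pics; cat > h.py <<'E'
import numpy as np, cv2
from bench import env
def cloud(c, st=None):
    """per-pixel world points"""
    K=c["intrinsics"]; h,w=c["range_z"].shape
    k1=c["k1"]; u,v=np.meshgrid(np.arange(w),np.arange(h))
    p=cv2.undistortPoints(np.stack([u,v],-1).reshape(-1,1,2).astype(float),np.array(K,float),np.array([k1,0,0,0.])).reshape(h,w,2)
    z=c["range_z"]; P=np.dstack([p[...,0]*z,p[...,1]*z,z])
    if "rvec" in c:
        R=cv2.Rodrigues(np.array(c["rvec"],float))[0]; W=(P-np.array(c["tvec"]).ravel())@R
    else:
        T=np.array(c["tool_from_camera"]); W=P@T[:3,:3].T+T[:3,3]
        W=W@np.array(st["ee_rot"]).T+np.array(st["eef_pos"])
    W[z==0]=np.nan
    return W
def save(c,n): cv2.imwrite(f"pics/{n}.png",c["image"][...,::-1])
E
python3 - <<'E'
from h import *
s=env.state(); print(s)
for n in ("scene","side"):
    c=env.camera(n); save(c,n+"0"); W=cloud(c); np.save(n+"0.npy",W); np.save(n+"0i.npy",c["image"])
    print(n,c["k1"],np.nanpercentile(W[...,2],[5,50,90]),(-cv2.Rodrigues(np.array(c["rvec"]))[0].T@np.array(c["tvec"]).ravel()))
s=env.state();c=env.camera("wrist"); save(c,"wrist0"); W=cloud(c,s); np.save("wrist0.npy",W); print(np.nanpercentile(W[...,2],[5,50,90]),c["tool_from_camera"])
E
```

```text
pics
{'time': 0.0, 'joint_positions': array([-0.09348763,  0.59208546,  0.04831127,  1.60983527, -0.03329256,
        0.9427022 , -0.03373099]), 'qd': array([-0.00112184,  0.0002539 ,  0.00035545,  0.00028795, -0.00074529,
       -0.00103458,  0.00032544]), 'effort': array([ 3.78132427e-04, -5.48684978e+01,  1.54672019e+00, -1.98121297e+01,
        9.43630905e-03,  8.90732801e-03, -1.16924070e-05]), 'eef_pos': array([ 7.24168817e-01, -1.14716794e-05,  2.30160670e-01]), 'ee_rot': array([[-3.18712194e-05,  9.99997533e-01, -2.22125361e-03],
       [ 9.99999990e-01,  3.15676715e-05, -1.36691012e-04],
       [-1.36620555e-04, -2.22125795e-03, -9.99997524e-01]]), 'ft_force': array([0.25216726, 0.05113986, 0.60305001]), 'wrist_torque': array([ 0.04696756,  0.01369455, -0.00100605]), 'grip_force': 0.0, 'gripper_width': 1.0000706343067505}
scene -0.064724101064528 [-7.48840441e-01  4.02479002e-04  1.01127786e-01] [ 1.19107548 -0.36057788  0.96646465]
side -0.00347160086825696 [-7.46174265e-01  2.86643472e-04  5.10173071e-02] [ 0.285738   -0.72009892  0.70129075]
[-0.46985739  0.00048304  0.27401664] [[ 5.31197448e-05 -9.46809325e-01 -3.21795120e-01  8.36781730e-02]
 [ 9.99999775e-01 -1.64908126e-04  6.50277991e-04  6.04264366e-04]
 [-6.68755896e-04 -3.21795082e-01  9.46809103e-01 -1.42635585e-01]
 [ 0.00000000e+00  0.00000000e+00  0.00000000e+00  1.00000000e+00]]
```

View pics/scene0.png

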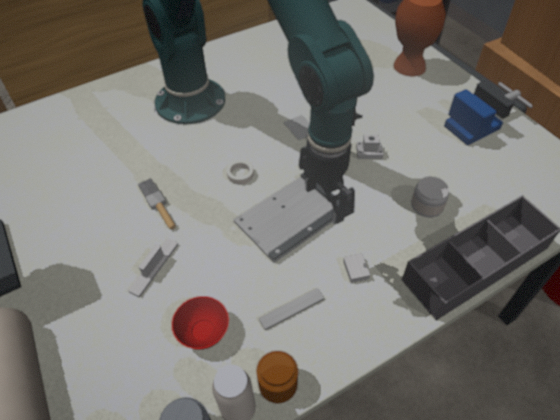

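View pics/side0.png

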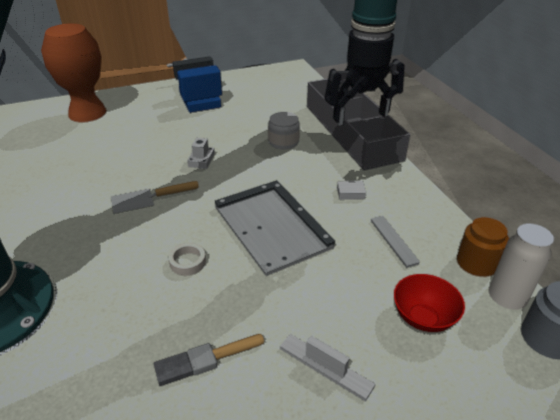

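The scene view shows the jig at about (290,215), the straightedge at (153,265) and the fitting at (370,147). The side view shows the jig at (275,225), the straightedge at (327,365), the fitting at (201,152), and the bowl at (428,305) close to the straightedge.

```bash
python3 - <<'E'
from h import *
def rect(P):
    r=cv2.minAreaRect((P[:,:2]*1000).astype(np.float32)); return np.round(r[0],1),np.round(r[1],1),round(r[2],1)
for n,boxes in (("side",dict(jig=(205,175,340,275),se=(270,325,385,405),fit=(183,132,220,172),bowl=(390,275,468,335),brush=(150,330,270,388))),("scene",dict(se=(125,232,185,298),fit=(352,128,390,162),jig=(225,170,345,262)))):
    W=np.load(n+"0.npy")
    for k,(a,b,c,d) in boxes.items():
        Q=W[b:d,a:c].reshape(-1,3)
        bands=dict(jig=[(.008,.015),(.018,.026)],se=[(.005,.014),(.044,.056)],fit=[(.015,.024),(.05,.06)],bowl=[(.015,.06)],brush=[(.006,.05)])[k]
        for lo,hi in bands:
            P=Q[(Q[:,2]>lo)&(Q[:,2]<hi)]
            if len(P)>4: print(n,k,lo,len(P),*rect(P),"medz",np.median(P[:,2]).round(4), "mean",P[:,:2].mean(0).round(4))
E
```

```text
side jig 0.008 4860 [563.   16.3] [271.3 280.3] 68.5 medz 0.0121 mean [0.5476 0.0092]
side jig 0.018 1171 [572.8  39.1] [253.4 282.6] 68.4 medz 0.0219 mean [0.5913 0.0663]
side se 0.005 1305 [ 554.1 -298.8] [118.2 159.2] 33.4 medz 0.01 mean [ 0.519  -0.3298]
side se 0.044 441 [ 519.4 -322.6] [17.1 70.5] 33.7 medz 0.0497 mean [ 0.5184 -0.3244]
side fit 0.015 197 [475.7 331.9] [72.1 51.2] 59.6 medz 0.0203 mean [0.4748 0.3181]
side fit 0.05 132 [477.5 333.8] [43.6 31.9] 59.8 medz 0.0547 mean [0.4763 0.3312]
side bowl 0.015 2249 [ 722.4 -291.5] [118. 117.] 83.8 medz 0.0356 mean [ 0.7345 -0.2818]
side brush 0.006 2148 [ 350.7 -244.4] [179.4  43.8] 1.8 medz 0.0179 mean [ 0.3334 -0.2484]
scene se 0.005 579 [ 519.  -308.5] [117.8 174.4] 60.3 medz 0.0097 mean [ 0.5265 -0.3248]
scene se 0.044 201 [ 520.2 -323. ] [17.2 70.5] 32.9 medz 0.0494 mean [ 0.5221 -0.3236]
scene fit 0.015 211 [475.5 335.4] [71.2 58.2] 59.3 medz 0.0202 mean [0.482  0.3275]
scene fit 0.05 140 [476.9 334.8] [41.8 36.9] 63.2 medz 0.0554 mean [0.4783 0.3334]
scene jig 0.008 3498 [537.2  11. ] [260.5 321.8] 65.3 medz 0.0123 mean [0.5484 0.0104]
scene jig 0.018 837 [543.7   8.9] [290.7 288.6] 59.5 medz 0.0221 mean [0.5838 0.0226]
```

```bash
python3 - <<'E'
from h import *
W=np.load("side0.npy"); 
Q=W[172:280,200:345].reshape(-1,3)
P=Q[(Q[:,2]>.0185)&(Q[:,2]<.026)]
for ang in range(-20,21,2):
    a=np.radians(ang);R=np.array([[np.cos(a),np.sin(a)],[-np.sin(a),np.cos(a)]])
    q=P[:,:2]@R.T; 
    print(ang,[np.round(np.percentile(q[:,i],[1,50,99]),3) for i in (0,1)], (np.histogram(q[:,0],40)[0]**2).sum())
E
```

```text
-20 [array([0.372, 0.546, 0.677]), array([0.099, 0.281, 0.352])] 50617
-18 [array([0.376, 0.556, 0.688]), array([0.086, 0.265, 0.333])] 54067
-16 [array([0.379, 0.565, 0.698]), array([0.072, 0.249, 0.315])] 58039
-14 [array([0.381, 0.574, 0.708]), array([0.059, 0.232, 0.296])] 62727
-12 [array([0.384, 0.582, 0.717]), array([0.045, 0.214, 0.277])] 66593
-10 [array([0.386, 0.59 , 0.724]), array([0.031, 0.194, 0.257])] 71543
-8 [array([0.387, 0.596, 0.732]), array([0.012, 0.173, 0.236])] 78069
-6 [array([0.388, 0.602, 0.738]), array([-0.01 ,  0.15 ,  0.216])] 86023
-4 [array([0.388, 0.607, 0.743]), array([-0.032,  0.127,  0.195])] 95567
-2 [array([0.387, 0.612, 0.747]), array([-0.055,  0.105,  0.175])] 108877
0 [array([0.387, 0.615, 0.751]), array([-0.077,  0.081,  0.154])] 124729
2 [array([0.385, 0.618, 0.754]), array([-0.099,  0.058,  0.134])] 146745
4 [array([0.383, 0.619, 0.756]), array([-0.122,  0.033,  0.113])] 171551
6 [array([0.381, 0.619, 0.757]), array([-0.144,  0.01 ,  0.092])] 199083
8 [array([0.378, 0.618, 0.758]), array([-0.166, -0.014,  0.071])] 208913
10 [array([0.374, 0.615, 0.756]), array([-0.188, -0.038,  0.052])] 211655
12 [array([0.37 , 0.612, 0.754]), array([-0.209, -0.061,  0.034])] 213329
14 [array([0.366, 0.607, 0.751]), array([-0.23 , -0.084,  0.016])] 194753
16 [array([0.361, 0.602, 0.747]), array([-0.252, -0.107, -0.001])] 175139
18 [array([0.356, 0.596, 0.743]), array([-0.272, -0.126, -0.019])] 156957
20 [array([0.35 , 0.588, 0.737]), array([-0.292, -0.145, -0.036])] 142493
```

```bash
cat > jig.py <<'E'
from h import *
from scipy.optimize import minimize
def box(q,x0,x1,y0,y1):
    d=np.maximum(np.maximum(x0-q[:,0],q[:,0]-x1),0); e=np.maximum(np.maximum(y0-q[:,1],q[:,1]-y1),0)
    return np.hypot(d,e)
def fit(P,Fz=(.0195,.0245),Pz=(.010,.0145),x0=None):
    F=P[(P[:,2]>Fz[0])&(P[:,2]<Fz[1])]; B=P[(P[:,2]>Pz[0])&(P[:,2]<Pz[1])]
    def cost(p):
        c,s=np.cos(p[2]),np.sin(p[2]); T=lambda X:(X[:,:2]-p[:2])@np.array([[c,-s],[s,c]])
        f=T(F); d=np.minimum(box(f,.06,.08,-.12,.12),box(f,-.08,.06,.1,.12))
        e=box(T(B),-.08,.06,-.12,.1)
        return np.minimum(d,.006).mean()*len(F)/(len(F)+1)+np.minimum(e,.006).mean()
    best=None
    starts=[(x,y,a) for x in np.arange(.5,.63,.02) for y in np.arange(-.05,.09,.02) for a in np.radians([-15,-9,-3,3,9,15])] if x0 is None else [x0]
    starts=sorted(starts,key=cost)[:6]
    for s0 in starts:
        r=minimize(cost,s0,method="Nelder-Mead",options=dict(xatol=1e-5,fatol=1e-8,initial_simplex=np.array(s0)+np.vstack([np.zeros(3),np.diag([.008,.008,.05])])))
        if best is None or r.fun<best.fun: best=r
    p=best.x;c,s=np.cos(p[2]),np.sin(p[2])
    print("jig",p[:2].round(4),"yaw",np.degrees(p[2]).round(2),"cost",best.fun*1000,"corner",(p[:2]+[c*.06-s*.1,s*.06+c*.1]).round(4),len(F),len(B))
    return p
E
python3 - <<'E'
from jig import *
A=np.load("side0.npy")[172:280,200:345].reshape(-1,3); A=A[(A[:,0]>.44)]
B=np.load("scene0.npy")[170:262,225:345].reshape(-1,3); B=B[(B[:,0]>.44)]
fit(A); fit(B); fit(np.vstack([A,B]))
E
```

```text
jig [0.5558 0.0283] yaw 8.82 cost 0.46522659586324844 corner [0.5998 0.1363] 1113 4474
jig [0.5558 0.0287] yaw 9.12 cost 0.24882953788879633 corner [0.5992 0.137 ] 567 2908
jig [0.5559 0.0284] yaw 8.93 cost 0.39924079283076 corner [0.5996 0.1365] 1680 7382
```

```bash
python3 -m jog '[[[0,0,8,-4,-5,0,1],[0,0,17,-8,-10,0,1],[0,0,25,-12,-15,0,1],[0,0,33,-16,-20,0,1],[0,0,33,-20,-25,0,1],[0,0,33,-20,-29,0,1],[0,0,33,-20.5,-32.4,0,1],[0,0,33,-20.5,-32.4,0,1]]]'
```

```text
time: 0.95
eef_pos: [0.5176, -0.3276, 0.2313]
ee_rot: [[-0.542, 0.84, -0.001], [0.84, 0.542, -0.001], [-0.001, -0.001, -1.0]]
ft_force: [0.3, -0.6, 0.8]
gripper_width: 1.001
grip_force: 0.0
```

```bash
cat > obj.py <<'E'
from h import *
def near(lo,hi,xy,r,name=None):
    s=env.state(); c=env.camera("wrist"); W=cloud(c,s).reshape(-1,3)
    if name: save(c,name)
    P=W[(W[:,2]>lo)&(W[:,2]<hi)&(np.hypot(W[:,0]-xy[0],W[:,1]-xy[1])<r)]
    R=cv2.minAreaRect((P[:,:2]*1000).astype(np.float32))
    print("tcp",np.round(s["eef_pos"],4),"rect",np.round(R[0],1),np.round(R[1],1),round(R[2],2),len(P),np.median(P[:,2]).round(4),"mean",P[:,:2].mean(0).round(4))
    return W
E
python3 - <<'E'
from obj import *
W=near(.046,.054,(.52,-.323),.06,"w1")
P=W[(W[:,2]>.006)&(W[:,2]<.013)&(np.hypot(W[:,0]-.52,W[:,1]+.323)<.1)]
R=cv2.minAreaRect((P[:,:2]*1000).astype(np.float32));print(R)
E
```

```text
tcp [ 0.5176 -0.3276  0.2313] rect [ 519.2 -320.8] [13.8 69.1] 33.43 1234 0.05 mean [ 0.5186 -0.3194]
((519.6220703125, -321.093017578125), (29.86853790283203, 159.42996215820312), 33.71725845336914)
```

```bash
python3 -m jog '[[[0,0,0.6,0.2,0.5,-5,1],[0,0,0.6,0.2,0.5,-10,1],[0,0,0.6,0.2,0.5,-14,1],[0,0,0.6,0.2,0.5,-14,1]]]'
```

```text
time: 1.4
eef_pos: [0.5178, -0.3163, 0.0859]
ee_rot: [[-0.554, 0.833, -0.011], [0.833, 0.554, 0.006], [0.011, -0.006, -1.0]]
ft_force: [-1.7, -0.2, -0.1]
gripper_width: 0.998
grip_force: 0.0
```

```bash
python3 -m jog '[[[0,0,0,0,0,0,1],[0,0,0,0,0,0,1],[0,0,0,0,0,0,1]]]'
```

```text
time: 1.7
eef_pos: [0.5238, -0.3199, 0.0939]
ee_rot: [[-0.553, 0.833, 0.004], [0.833, 0.553, -0.002], [-0.004, 0.002, -1.0]]
ft_force: [1.2, -0.4, 0.7]
gripper_width: 0.998
grip_force: 0.0
```

```bash
python3 -m jog '[[[0,0,0,-0.2,-0.2,-2.5,1],[0,0,0,-0.2,-0.2,-5,1],[0,0,0,-0.2,-0.2,-7,1],[0,0,0,-0.2,-0.2,-7.5,1],[0,0,0,-0.2,-0.2,-7.5,1],[0,0,0,-0.2,-0.2,-7.5,1]]]'
```

```text
time: 2.3
eef_pos: [0.5211, -0.3216, 0.0178]
ee_rot: [[-0.553, 0.833, 0.002], [0.833, 0.553, -0.001], [-0.002, 0.001, -1.0]]
ft_force: [0.8, -0.4, -0.4]
gripper_width: 0.998
grip_force: 0.0
```

Close on the fin.

```bash
python3 -m jog '[[[0,0,0,0,0,0,-1],[0,0,0,0,0,0,-1],[0,0,0,0,0,0,-1],[0,0,0,0,0,0,-1],[0,0,0,0,0,0,-1],[0,0,0,0,0,0,-1],[0,0,0,0,0,0,-1],[0,0,0,0,0,0,-1]]]'; python3 -c "
from h import *
print(env.state())"
```

```text
time: 3.1
eef_pos: [0.5202, -0.3211, 0.0165]
ee_rot: [[-0.553, 0.833, 0.0], [0.833, 0.553, -0.0], [-0.0, 0.0, -1.0]]
ft_force: [-0.2, 0.8, 4.2]
gripper_width: 0.156
grip_force: 59.4
{'time': 3.1, 'joint_positions': array([ 0.51642122,  0.74851694, -0.0536669 ,  1.98166525,  0.09109399,
        0.41319106,  0.98006491]), 'qd': array([-5.38847967e-04,  1.33079486e-03,  1.11550947e-03, -9.63044886e-05,
        3.24412185e-04,  4.64286452e-04, -1.15508870e-03]), 'effort': array([-7.00587896e-02, -5.05748999e+01,  2.11217212e-01, -9.38767254e+00,
        1.40898448e-02, -1.07767903e-01,  4.14769791e-03]), 'eef_pos': array([ 0.52020522, -0.32110971,  0.01654789]), 'ee_rot': array([[-5.53391779e-01,  8.32920991e-01,  4.01797618e-04],
       [ 8.32920985e-01,  5.53391886e-01, -2.31494416e-04],
       [-4.15168100e-04,  2.06558561e-04, -9.99999892e-01]]), 'ft_force': array([-0.23476027,  0.77203215,  4.1791818 ]), 'wrist_torque': array([0.04616321, 0.12718714, 0.00396889]), 'grip_force': 59.38291668891907, 'gripper_width': 0.15570497589270066}
```

```bash
python3 -m jog '[[[0,0,0,0,0,3,-1],[0,0,0,0,0,7,-1],[0,0,-4,1,4,10,-1],[0,0,-8,2,8.5,10,-1],[0,0,-12,3,13,10,-1],[0,0,-16,4,17.5,10,-1],[0,0,-20,5,22,10,-1],[0,0,-24.7,6,26,10,-1]]]'; python3 -m jog '[[[0,0,0,0.6,4,0,-1],[0,0,0,1.2,8,0,-1],[0,0,0,1.2,10.3,0,-1],[0,0,0,1.2,10.3,0,-1],[0,0,0,1.2,10.3,0,-1],[0,0,0,1.2,10.3,0,-1],[0,0,0,1.2,10.3,0,-1]]]'
python3 - <<'E'
from jig import *
c=env.camera("wrist"); s=env.state(); c=env.camera("wrist"); save(c,"w2"); W=cloud(c,s); np.save("w2.npy",W)
print(s["eef_pos"],s["ee_rot"][:,1],s["ft_force"],s["qd"].round(3))
P=W.reshape(-1,3); P=P[(P[:,0]>.44)&(P[:,0]<.75)]
fit(P,x0=(.5559,.0284,.156))
c=env.camera("side"); np.save("side1.npy",cloud(c)); save(c,"side1")
A=np.load("side1.npy")[172:280,200:345].reshape(-1,3); A=A[(A[:,0]>.44)]
E
```

```text
time: 3.9
eef_pos: [0.5794, -0.0582, 0.1156]
ee_rot: [[-0.153, 0.988, -0.002], [0.988, 0.153, 0.001], [0.001, -0.001, -1.0]]
ft_force: [1.0, 0.2, -2.8]
gripper_width: 0.156
grip_force: 58.8
time: 4.6
eef_pos: [0.5917, 0.0397, 0.1162]
ee_rot: [[-0.152, 0.988, -0.0], [0.988, 0.152, -0.001], [-0.001, -0.001, -1.0]]
ft_force: [0.1, -0.5, -1.1]
gripper_width: 0.16
grip_force: 58.8
[0.59180147 0.03997786 0.11621588] [ 9.88391973e-01  1.51924548e-01 -4.88470761e-04] [-0.09904785 -0.89501274 -1.60261934] [-0.004  0.    -0.006 -0.003 -0.001  0.001  0.002]
jig [0.556 0.031] yaw 8.98 cost 0.4218354237439138 corner [0.5997 0.1391] 16973 36251
```

View pics/w2.png

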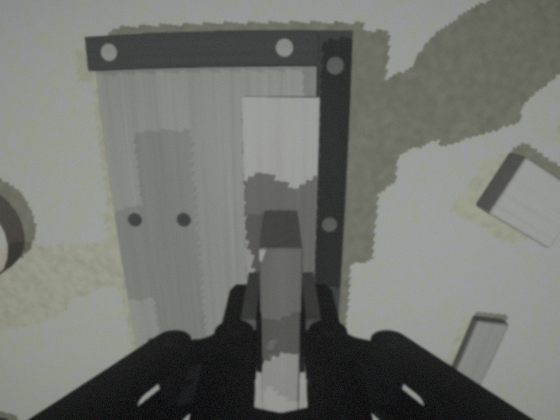

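The wrist view shows the straightedge held parallel over the plate: its near end is at (280,97), the short fence is along rows 35–70, and the long fence is at columns 320–350. Next I lower it.

```bash
python3 -m jog '[[[0,0,0.2,-0.1,0.6,-3,-1],[0,0,0.2,-0.1,0.6,-6,-1],[0,0,0.2,-0.1,0.6,-8,-1],[0,0,0.2,-0.1,0.6,-8.6,-1],[0,0,0.2,-0.1,0.6,-8.6,-1],[0,0,0.2,-0.1,0.6,-8.8,-1],[0,0,0.2,-0.1,0.6,-8.8,-1],[0,0,0.2,-0.1,0.6,-8.8,-1]]]'
```

```text
time: 5.55
eef_pos: [0.5915, 0.0479, 0.0289]
ee_rot: [[-0.158, 0.987, 0.001], [0.987, 0.158, 0.0], [-0.0, 0.001, -1.0]]
ft_force: [-0.3, 0.5, -1.3]
gripper_width: 0.153
grip_force: 58.8
```

```bash
python3 -m jog '[[[0,0,0,0,0,-0.15,-1],[0,0,0,0,0,-0.15,-1],[0,0,0,0.2,0.03,-0.15,-1],[0,0,0,0.4,0.06,-0.15,-1],[0,0,0,0.6,0.1,-0.15,-1],[0,0,0,0.75,0.12,-0.15,-1],[0,0,0,0.75,0.12,-0.15,-1],[0,0,0,0.75,0.12,-0.15,-1]]]'
```

```text
time: 6.35
eef_pos: [0.5979, 0.049, 0.0285]
ee_rot: [[-0.157, 0.988, -0.001], [0.988, 0.157, 0.0], [0.0, -0.001, -1.0]]
ft_force: [-3.9, -0.3, 10.9]
gripper_width: 0.151
grip_force: 60.7
```

```bash
python3 -m jog '[[[0,0,0,0,0,0.08,-1],[0,0,0,0.1,0.02,0.08,-1],[0,0,0,0.2,0.03,0.08,-1],[0,0,0,0.3,0.05,0.08,-1],[0,0,0,0.3,0.05,0.08,-1],[0,0,0,0.3,0.05,0.08,-1]]]'
```

```text
time: 6.95
eef_pos: [0.5981, 0.049, 0.0286]
ee_rot: [[-0.157, 0.988, -0.007], [0.988, 0.157, -0.001], [0.0, -0.007, -1.0]]
ft_force: [-7.5, -1.2, 12.8]
gripper_width: 0.153
grip_force: 61.1
```

```bash
python3 -m jog '[[[0,0,0,-0.1,0,0.1,-1],[0,0,0,-0.1,0,0.1,-1],[0,0,0,-0.1,0,0.1,0],[0,0,0,-0.1,0,0.1,0],[0,0,0,-0.1,0,0.1,0],[0,0,0,-0.1,0,0.1,0]]]'; python3 -m jog '[[[0,0,0,0,0,2,0],[0,0,0,0,0,5,0],[0,0,0,0,0,9,0],[0,0,0,0,0,9,0],[0,0,0,0,0,9,0],[0,0,0,0,0,9,0],[0,0,0,0,0,9,0]]]'
python3 - <<'E'
from jig import *
s=env.state(); c=env.camera("wrist"); save(c,"w3"); W=cloud(c,s)
print(s["eef_pos"],s["qd"].round(3))
P=W.reshape(-1,3); P=P[(P[:,0]>.44)&(P[:,0]<.75)]
p=fit(P,x0=(.5559,.0284,.156))
cc,ss=np.cos(p[2]),np.sin(p[2]); q=(P[:,:2]-p[:2])@np.array([[cc,-ss],[ss,cc]])-[.06,.1]
for lo,hi,xr in ((.0575,.066,.03),):
    m=(P[:,2]>lo)&(P[:,2]<hi)&(abs(q[:,0]+.015)<xr)&(q[:,1]<-.03); print(m.sum(),P[m,2].mean()); print(cv2.minAreaRect((q[m]*1000).astype(np.float32)))
m=(P[:,2]>.0195)&(P[:,2]<.0245)&(q[:,0]<-.0005)&(q[:,0]>-.05)&(q[:,1]<-.002)
print("bar top",cv2.minAreaRect((q[m]*1000).astype(np.float32)))
E
```

```text
time: 7.55
eef_pos: [0.6015, 0.05, 0.0287]
ee_rot: [[-0.159, 0.987, 0.002], [0.987, 0.159, 0.0], [-0.0, 0.002, -1.0]]
ft_force: [-0.6, 0.0, -0.1]
gripper_width: 0.497
grip_force: 0.0
time: 8.25
eef_pos: [0.5994, 0.0496, 0.1172]
ee_rot: [[-0.158, 0.987, -0.003], [0.987, 0.158, -0.0], [0.0, -0.003, -1.0]]
ft_force: [0.8, 0.2, -0.8]
gripper_width: 0.499
grip_force: 0.0
[0.59943002 0.0496498  0.11722965] [-0.     0.004  0.001 -0.002  0.     0.001 -0.002]
jig [0.553  0.0305] yaw 9.23 cost 1.5723354846787476 corner [0.5962 0.1388] 25890 39917
2854 0.06186928247287997
((-11.997314453125, -88.28083801269531), (70.83895874023438, 14.016304016113281), 89.80810546875)
bar top ((-13.919995307922363, -88.51428985595703), (160.11854553222656, 26.857467651367188), 89.96791076660156)
```

View pics/w3.png

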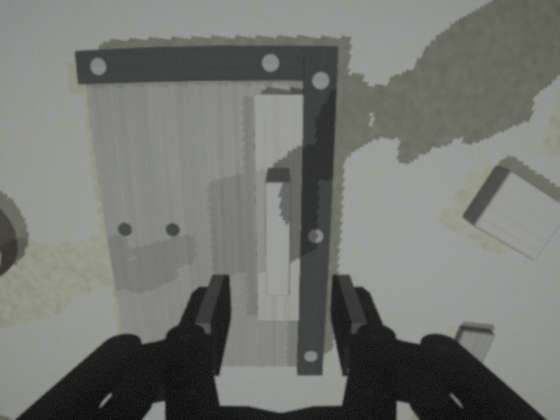

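```bash
python3 -m jog '[[[0,0,-8,-3,3,0,0.8],[0,0,-16,-6,8,0,0.8],[0,0,-24,-9,13,0,0.8],[0,0,-32,-12,18,0,0.8],[0,0,-39.4,-12.2,23,0,0.8],[0,0,-39.4,-12.2,28.4,0,0.8],[0,0,-39.4,-12.2,28.4,0,0.8],[0,0,-39.4,-12.2,28.4,0,0.8]]]'; python3 -m jog '[[[0,0,0,0,0,4,0.8],[0,0,0,0,0,4,0.8],[0,0,0,0,0,4,0.8],[0,0,0,0,0,4,0.8]]]'
python3 - <<'E'
from obj import *
print(env.state()["ee_rot"][:,1])
near(.05,.06,(.476,.333),.05,"w4")
near(.017,.024,(.476,.333),.06)
E
```

```text
time: 9.1
eef_pos: [0.4768, 0.3404, 0.1175]
ee_rot: [[0.496, 0.868, -0.0], [0.868, -0.496, 0.002], [0.002, -0.002, -1.0]]
ft_force: [0.2, -0.4, -0.1]
gripper_width: 0.9
grip_force: 0.0
time: 9.5
eef_pos: [0.4779, 0.3323, 0.1576]
ee_rot: [[0.506, 0.863, -0.002], [0.863, -0.506, -0.002], [-0.002, -0.001, -1.0]]
ft_force: [0.4, 0.4, -0.7]
gripper_width: 0.904
grip_force: 0.0
[ 8.62790688e-01 -5.05560852e-01 -6.73870391e-04]
tcp [0.4779 0.3323 0.1576] rect [476.9 336.8] [40.2 29.6] 58.6 2446 0.0549 mean [0.4773 0.3377]
tcp [0.4778 0.3324 0.1575] rect [476.5 336.7] [69.7 50.3] 58.84 2855 0.02 mean [0.4822 0.3451]
```

The straightedge is flush: its bar edge meets the long fence at column 303, and its end sits just below the short fence (row 95 against 82). Before descending on the fitting I check clearance to the spatula.

```bash
python3 - <<'E'
from h import *
W=np.load("side0.npy"); print(W[180:192,185:200].reshape(-1,3)[::17].round(3))
E
python3 -m jog '[[[0,0,-0.9,-0.1,0.4,-3,0.3],[0,0,-0.9,-0.1,0.4,-6,0.3],[0,0,-0.9,-0.1,0.4,-8,0.3],[0,0,-0.9,-0.1,0.4,-8,0.3],[0,0,-0.9,-0.1,0.4,-8,0.3]]]'
```

```text
[[ 0.418  0.265  0.   ]
 [ 0.422  0.261 -0.001]
 [ 0.422  0.229  0.018]
 [ 0.425  0.223  0.019]
 [ 0.429  0.216  0.02 ]
 [ 0.433  0.215  0.016]
 [ 0.437  0.215  0.013]
 [ 0.444  0.229 -0.002]
 [ 0.411  0.218  0.009]
 [ 0.416  0.219  0.004]
 [ 0.42   0.219 -0.   ]]
time: 10.1
eef_pos: [0.4774, 0.3371, 0.0782]
ee_rot: [[0.518, 0.855, -0.001], [0.855, -0.518, -0.001], [-0.001, -0.0, -1.0]]
ft_force: [0.7, 0.3, 1.2]
gripper_width: 0.653
grip_force: 0.0
```

Spatula is over 9 cm away. Descend and grip.

```bash
python3 -m jog '[[[0,0,0,0,0,-2.5,0.3],[0,0,0,0,0,-4.5,0.3],[0,0,0,0,0,-5,0.3],[0,0,0,0,0,-5,0.3],[0,0,0,0,0,-5,0.3],[0,0,0,0,0,-5,-1],[0,0,0,0,0,-5,-1],[0,0,0,0,0,-5,-1]]]'; python3 -m jog '[[[0,0,0,0,0,0,-1],[0,0,0,0,0,0,-1],[0,0,0,0,0,0,-1]]]'
```

```text
time: 10.9
eef_pos: [0.4784, 0.3382, 0.0298]
ee_rot: [[0.518, 0.855, 0.002], [0.855, -0.518, 0.001], [0.002, 0.001, -1.0]]
ft_force: [-1.2, -0.4, 5.6]
gripper_width: 0.342
grip_force: 60.9
time: 11.2
eef_pos: [0.4784, 0.3383, 0.0298]
ee_rot: [[0.518, 0.855, 0.002], [0.855, -0.518, 0.001], [0.002, 0.001, -1.0]]
ft_force: [-0.9, 0.1, 6.5]
gripper_width: 0.338
grip_force: 61.0
```

```bash
python3 -m jog '[[[0,0,0,0,0,3,-1],[0,0,0,0,0,7,-1],[0,0,8,1,-4,10,-1],[0,0,16,2,-8,10,-1],[0,0,24,3.5,-12.5,10,-1],[0,0,32,5,-17,10,-1],[0,0,40.2,6.6,-21.5,10,-1],[0,0,40.2,6.6,-25.4,10,-1]]]'; python3 -m jog '[[[0,0,0,0,0,-2,-1],[0,0,0,0,0,-4,-1],[0,0,0,0,0,-4,-1],[0,0,0,0,0,-4,-1],[0,0,0,0,0,-4,-1],[0,0,0,0,0,-4,-1]]]'
python3 - <<'E'
from jig import *
s=env.state(); c=env.camera("wrist"); save(c,"w5"); W=cloud(c,s); np.save("w5.npy",W)
print(s["eef_pos"],s["ee_rot"][:,1],s["ft_force"],s["qd"].round(3))
E
```

```text
time: 12.0
eef_pos: [0.546, 0.0805, 0.129]
ee_rot: [[-0.156, 0.988, 0.004], [0.988, 0.156, -0.0], [-0.001, 0.004, -1.0]]
ft_force: [0.7, 0.1, -2.4]
gripper_width: 0.339
grip_force: 60.0
time: 12.6
eef_pos: [0.5441, 0.0843, 0.0895]
ee_rot: [[-0.157, 0.988, 0.002], [0.988, 0.157, 0.0], [0.0, 0.002, -1.0]]
ft_force: [0.0, 0.5, -1.4]
gripper_width: 0.343
grip_force: 59.9
[0.54411278 0.08429659 0.08948979] [0.98755253 0.15728003 0.00172947] [ 0.00589016  0.50215862 -1.38051618] [ 0.002 -0.001  0.001  0.002 -0.001  0.003 -0.001]
```

View pics/w5.png

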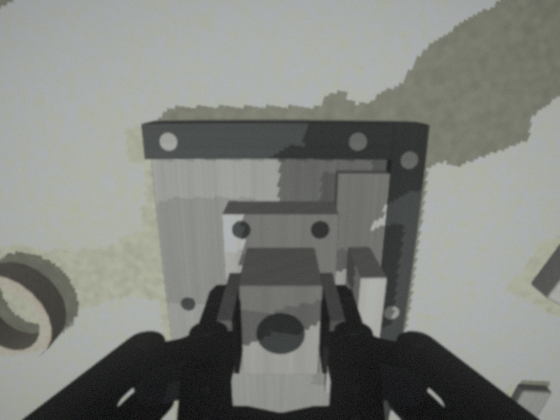

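The wrist view shows the fitting square over the plate. Its flange front edge is at row 205, ahead of the short fence at row 158, and its right edge is at column 337, left of the bar. Next I lower it.

```bash
python3 -m jog '[[[0,0,0,0,0,-2,-1],[0,0,0,0,0,-4,-1],[0,0,0,0,0,-4.4,-1],[0,0,0,0,0,-4.6,-1],[0,0,0,0,0,-4.7,-1],[0,0,0,0,0,-4.8,-1],[0,0,0,0,0,-4.8,-1],[0,0,0,0,0,-4.8,-1]]]'
```

```text
time: 13.45
eef_pos: [0.5442, 0.0838, 0.0418]
ee_rot: [[-0.156, 0.988, 0.002], [0.988, 0.156, 0.0], [0.0, 0.002, -1.0]]
ft_force: [-0.9, -0.4, 6.3]
gripper_width: 0.34
grip_force: 61.1
```

```bash
python3 -m jog '[[[0,0,0,-0.05,0.3,0,-1],[0,0,0,-0.09,0.6,0,-1],[0,0,0,-0.14,0.9,0,-1],[0,0,0,-0.16,1.0,0,-1],[0,0,0,-0.16,1.0,0,-1],[0,0,0,-0.16,1.0,0,-1]]]'
```

```text
time: 14.05
eef_pos: [0.5435, 0.0936, 0.0419]
ee_rot: [[-0.156, 0.988, 0.003], [0.988, 0.156, 0.0], [-0.0, 0.003, -1.0]]
ft_force: [0.6, -1.4, 5.7]
gripper_width: 0.338
grip_force: 61.0
```

Not yet in contact with the short fence; continue.

```bash
python3 -m jog '[[[0,0,0,-0.03,0.15,0,-1],[0,0,0,-0.05,0.3,0,-1],[0,0,0,-0.06,0.4,0,-1],[0,0,0,-0.06,0.4,0,-1],[0,0,0,-0.06,0.4,0,-1]]]'
```

```text
time: 14.55
eef_pos: [0.5429, 0.0974, 0.0418]
ee_rot: [[-0.156, 0.988, 0.003], [0.988, 0.156, 0.0], [-0.0, 0.003, -1.0]]
ft_force: [-0.3, 0.0, 5.1]
gripper_width: 0.34
grip_force: 61.0
```

```bash
python3 -m jog '[[[0,0,0,-0.02,0.1,0,-1],[0,0,0,-0.03,0.2,0,-1],[0,0,0,-0.05,0.3,0,-1],[0,0,0,-0.05,0.3,0,-1],[0,0,0,-0.05,0.3,0,-1]]]'
```

```text
time: 15.05
eef_pos: [0.5429, 0.0976, 0.042]
ee_rot: [[-0.154, 0.988, 0.004], [0.988, 0.154, -0.003], [-0.003, 0.004, -1.0]]
ft_force: [0.1, -6.5, 6.3]
gripper_width: 0.341
grip_force: 61.1
```

```bash
python3 -m jog '[[[0,0,0,0.2,0.03,0,-1],[0,0,0,0.4,0.06,0,-1],[0,0,0,0.6,0.09,0,-1],[0,0,0,0.8,0.12,0,-1],[0,0,0,0.8,0.12,0,-1],[0,0,0,0.8,0.12,0,-1]]]'
```

```text
time: 15.65
eef_pos: [0.5491, 0.0985, 0.0419]
ee_rot: [[-0.154, 0.988, 0.001], [0.988, 0.154, -0.003], [-0.003, 0.0, -1.0]]
ft_force: [-1.8, -6.7, 8.7]
gripper_width: 0.337
grip_force: 61.4
```

```bash
python3 -m jog '[[[0,0,0,0.1,0.02,0.03,-1],[0,0,0,0.2,0.03,0.03,-1],[0,0,0,0.3,0.05,0.03,-1],[0,0,0,0.4,0.06,0.03,-1],[0,0,0,0.4,0.06,0.03,-1],[0,0,0,0.4,0.06,0.03,-1]]]'
```

```text
time: 16.25
eef_pos: [0.5499, 0.0986, 0.042]
ee_rot: [[-0.154, 0.988, -0.006], [0.988, 0.154, -0.004], [-0.003, -0.006, -1.0]]
ft_force: [-4.8, -5.9, 12.1]
gripper_width: 0.337
grip_force: 61.9
```

```bash
python3 -m jog '[[[0,0,0,0.1,0.12,0.03,-1],[0,0,0,0.2,0.25,0.05,-1],[0,0,0,0.2,0.33,0.05,-1],[0,0,0,0.2,0.33,0.05,-1],[0,0,0,0.2,0.33,0.05,-1]]]'
```

```text
time: 16.75
eef_pos: [0.55, 0.0988, 0.0421]
ee_rot: [[-0.153, 0.988, -0.01], [0.988, 0.153, -0.008], [-0.006, -0.011, -1.0]]
ft_force: [-8.3, -10.2, 13.4]
gripper_width: 0.344
grip_force: 62.0
```

```bash
python3 -m jog '[[[0,0,0,0.03,0.1,0.06,-1],[0,0,0,0.03,0.1,0.06,-1],[0,0,0,0.03,0.1,0.06,-1],[0,0,0,0.03,0.1,0.06,-1]]]'
python3 - <<'E'
from jig import *
s=env.state(); c=env.camera("wrist"); save(c,"w6"); W=cloud(c,s)
P=W.reshape(-1,3); co=np.array([.5997,.1385]); a=np.radians(9.0); cc,ss=np.cos(a),np.sin(a)
q=(P[:,:2]-co)@np.array([[cc,-ss],[ss,cc]])
def rep(n,lo,hi,x0,x1,y0,y1):
    m=(P[:,2]>lo)&(P[:,2]<hi)&(q[:,0]>x0)&(q[:,0]<x1)&(q[:,1]>y0)&(q[:,1]<y1)
    A=np.c_[q[m],np.ones(m.sum())]; sl=np.linalg.lstsq(A,P[m,2],rcond=None)[0]
    r=cv2.minAreaRect((q[m]*1000).astype(np.float32)); print(n,m.sum(),np.round(r[0],1),np.round(r[1],1),round(r[2],2),"z",P[m,2].mean().round(4),"slope",sl[:2].round(3))
rep("fence",.018,.027,-.14,.022,.001,.022)
rep("bar",.018,.027,-.03,-.002,-.18,-.003)
rep("fin",.057,.067,-.03,0,-.14,-.045)
rep("flange",.028,.036,-.085,-.025,-.08,-.002)
rep("block",.062,.072,-.085,-.03,-.08,0)
c=env.camera("scene"); save(c,"scene6")
v=np.vstack([c["image"]]);cv2.imwrite("pics/s6.png",cv2.resize(v[150:290,200:400,::-1],(800,560)))
E
```

```text
time: 17.15
eef_pos: [0.55, 0.0989, 0.0422]
ee_rot: [[-0.153, 0.988, -0.01], [0.988, 0.153, -0.009], [-0.007, -0.012, -1.0]]
ft_force: [-6.4, -11.6, 10.1]
gripper_width: 0.343
grip_force: 61.4
fence 15603 [-59.8  11. ] [ 20.  160.3] 89.99 z 0.022 slope [ 0.001 -0.028]
bar 4674 [-15.6 -64.1] [114.6  27.3] 88.89 z 0.022 slope [ 0.007 -0.004]
fin 42 [ -8.7 -77.7] [2.  9.2] 9.77 z 0.0618 slope [-0.409  0.005]
flange 4292 [-54.7 -17. ] [30.4 50.4] 89.52 z 0.0324 slope [-0.011 -0.006]
block 8554 [-56.1 -33.6] [41.3 52.1] 89.98 z 0.0674 slope [-0.006 -0.033]
```

View pics/w6.png

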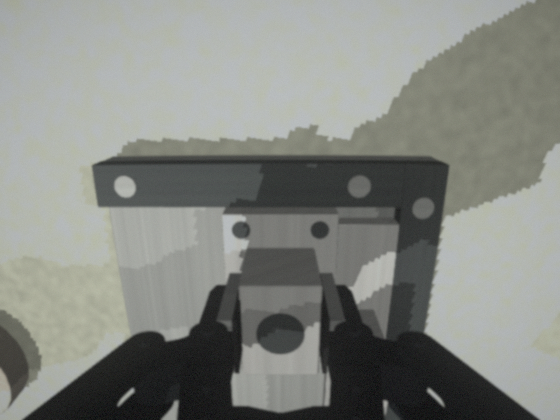

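The wrist view shows the flange front edge (row 208) on the short fence (row 207), and its right edge (column 337) against the bar. I add a little x push, let it settle and check.

```bash
python3 -m jog '[[[0,0,0,0.07,0,0,-1],[0,0,0,0.07,0,0,-1],[0,0,0,0.07,0,0,-1],[0,0,0,0.07,0,0,-1],[0,0,0,0.07,0,0,-1]]]'; python3 - <<'E'
from h import *
s=env.state();f=s["ft_force"];a=np.radians(9)
print("jig force",f[0]*np.cos(a)+f[1]*np.sin(a),-f[0]*np.sin(a)+f[1]*np.cos(a),f[2],abs(s["qd"]).max(),s["grip_force"])
c=env.camera("side"); save(c,"s7"); cv2.imwrite("pics/s7c.png",cv2.resize(c["image"][140:400,180:480,::-1],(690,598)))
E
```

```text
time: 17.75
eef_pos: [0.5501, 0.0989, 0.0422]
ee_rot: [[-0.153, 0.988, -0.012], [0.988, 0.153, -0.009], [-0.007, -0.013, -1.0]]
ft_force: [-7.9, -12.0, 11.1]
gripper_width: 0.335
grip_force: 61.8
jig force -9.702156163786874 -10.61575341688526 11.146848741716168 0.0013566660688228366 61.81403875350952
```

View pics/s7c.png

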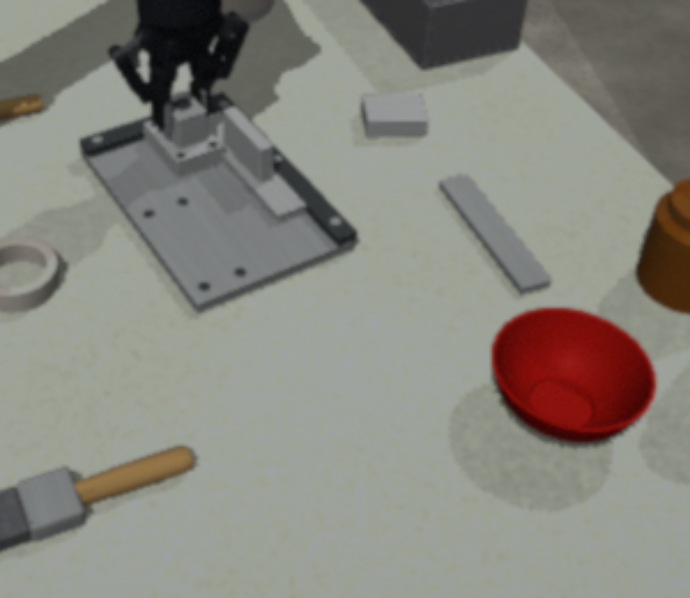

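The side crop shows the straightedge flush along the long fence from (235,120) to (300,210), and the fitting pressed into the corner at (190,140). The push is about 9.7 N on the long-fence side and 10.6 N on the short fence, and the arm is still.

```bash
python3 -c "
from bench import env
print(env.hand_in())"
```

```text
the job is handed in; nothing more can be done
None
```

I handed in the job with the straightedge released flush on the long fence and the fitting still held in the corner, pushed with about 10 N against both the straightedge and the short fence; no verdict came back from the judging.

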